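# Cover the culture dish and hold the loupe over it at focus height

### The job

Put the blue lid on the culture dish on the viewing stand, fully seated and not dropped, and let go of it. Then pick up the loupe (its handle has an orange grip) and hold it level with its lens centred over the dish and at the same height as the red collar on the stand's post, and finish while still holding it there, steady, in the air. Do not touch the dish, lid or stand with the loupe, do not shift the collar, and leave the other things on the bench alone.

Things in the scene. Friction and masses are not known exactly. Their poses are not given: they have to be found in the camera images.
- dish_rim (a point): Centre of the open top (rim plane) of the culture dish: clear dish with red agar, 50 mm outer diameter, 14 mm tall, fixed on an aluminium column (46 mm across, 30 mm tall) on the viewing stand's white base (210 x 110 mm, 15 mm thick), rim 59 mm above the bench. Site x axis points along the base from the dish to the post. The stand does not move when pushed.
- focus_mark (a point): Centre (mid-height) of the red collar, 22 mm across and 12 mm tall, with a thin red pointer at the same height reaching 42 mm from the collar's centre toward the dish. It sits on a steel post (10 mm across, top 180 mm above the bench) 125 mm from the dish centre along the stand's x axis. Its height, 85 to 145 mm above the bench, is the focal height: the lens centre goes to this height. The collar slides on the post if pushed with some 8 N.
- lid_center (a point): Centre (half-way up) of the blue see-through round lid: 60 mm outer diameter, 10 mm tall, 2 mm walls and top, opening downward, about 20 g, z axis up. At first it lies over a black foam puck (40 mm across, 32 mm tall, with a 70 mm foot 6 mm thick), its skirt hanging round it: centre 29 mm above the bench. It goes over the dish (3 mm play all round); seated, its centre is 3 mm below the dish's rim plane. Grip it by its round side.
- loupe_grip (a point): Centre of the orange grip zone of the loupe (54 mm long, 16 mm wide in y, 14 mm tall in z), near its centre of mass (which lies within 5 mm of it). Site x axis points along the handle to the lens, z up. The loupe (about 90 g) is 192 mm long and 14 mm tall: black ring 64 mm across, handle tail to 92 mm behind this point. At first it lies level on a fixed black foam rest, underside 32 mm above the bench; the orange zone spans a gap in the rest, free on both sides and below.
- lens_center (a point): Centre of the loupe's lens, 75 mm from loupe_grip along its x axis, at the same height (mid-thickness). z axis is the lens axis: vertical when the loupe is level.
- tube_rack: Bystander, to be left alone: white foam rack with five capped tubes, 82 x 130 mm, 117 mm tall, at the back. Origin at the centre of its underside.
- black_rack: Bystander, to be left alone: empty black foam tube rack, 54 x 98 mm, 30 mm tall. Origin at the centre of its underside.
- plate_stack: Bystander, to be left alone: stack of red agar plates, 60 mm across, 81 mm tall, at the back. Origin at the centre of its underside.
- tube_cap: Bystander, to be left alone: loose white tube cap, 20 mm across, 18 mm tall. Origin at the centre of its underside.
- marker: Bystander, to be left alone: green-capped black marker pen lying flat, 130 mm long, 15 mm tall; its length is its x axis. Origin at the centre of its underside.
- tweezers: Bystander, to be left alone: steel tweezers lying flat, 110 mm long, 6 mm tall; their length is their x axis. Origin at the centre of its underside.
Things that resemble listed ones, but are neither listed nor needed, are in the scene too. What is meant by the part that bears lid_center is not brown, and is the smaller of those in its own colour. Leave any pink look-alike of the part that bears dish_rim alone.

How it is judged (in metres and radians):
On the way, in this order (a step that is already met when the one before it is completed fails the run):
1. the lid is seated on the dish and released (horizontal distance between lid_center and dish_rim below 0.0045 m and z of lid_center in the frame of dish_rim between -0.006 and 0 m and angle between lid_center's own z axis and vertical below 0.06 rad and contact force between the fingers and lid below 0.05 N), for 0.3 s.
2. the loupe is lifted clear of its rest in the fingers (height (world z) of loupe_grip above 0.07 m and contact force between the fingers and loupe above 0.5 N), for 0.2 s.
At the end, for the whole second after the job is handed in: Lid seated on the dish (within 4.5 mm, tilt under 3.4 degrees), not touched by the fingers; loupe held still in the air by the fingers alone, lens centre within 12 mm of the dish centre seen from above, within 7 mm of the collar height, within 8 degrees of level (all of step 1 and horizontal distance between lens_center and dish_rim below 0.012 m and z of lens_center in the frame of focus_mark between -0.007 and 0.007 m and angle between lens_center's own z axis and vertical below 0.14 rad and contact force between the fingers and loupe above 0.5 N and contact force between loupe and stand below 0.05 N and contact force between loupe and lid below 0.05 N and linear speed of loupe below 0.02 m/s and angular speed of loupe below 0.15 rad/s); the arm keeps its last pose, push and grip.
It fails at once if the lid is dropped (falls free faster than 0.5 m/s) (contact force between the fingers and lid below 0.02 N and linear speed of lid above 0.5 m/s).
It fails at once if the loupe touches the stand, dish or lid (contact force between loupe and stand above 0.3 N or contact force between loupe and lid above 0.3 N).
It fails at once if the focus collar is shifted by more than 4 mm (distance of focus_mark from where it was at the start of the episode above 0.004 m).
It fails at once if another thing on the bench is moved by more than 20 mm (distance of any of tube_rack, black_rack, plate_stack, tube_cap, marker, tweezers from where it was at the start of the episode above 0.02 m).
It also fails if it takes over 62 s, if anything falls off the work surface, if the arm or the gripper's body presses on something with over 40 N, if the wrist force passes 120 N, or if a joint passes its speed limit or range.

### The arm

A 6-joint arm with a two-finger parallel gripper is mounted at the origin on the work surface. World frame = base frame: x ahead of the robot, y to its left, z up, the work surface at z = 0. Lengths are in m, angles in degrees, forces in N, time in s.
With the tool pointing down it reaches from about 0.25 to 0.725 m from the base axis. Payload 9.7 kg.
Tool frame: the origin (TCP) lies midway between the tips of the shut fingers; the grasp point (between the pads) lies 19 mm behind it; z points along the fingers, y is the direction in which the jaws open and shut (so a half turn about z gives the same grasp; the last joint's range is limited). The gripper opens to 85 mm and grips with 20 to 120 N. Pads are 22 mm wide; open, the fingers measure 114 mm over their backs; the gripper's body (76 mm by 85 mm) begins 54 mm behind the grasp point. The pads swing forward as they close: fully open they stand 13 mm farther back than shut.
Start: joints at [69.156, 4.979, 10.078, 95.1, 0, 90], TCP at [0.196, 0.514, 0.231] pointing down, gripper open.
Joint ranges: [-179.16, 179.16], [-48.56, 103.87], [-65.8, 70.77], [-126.05, 130.52], [-82.76, 87.17], [-180, 180]. Speed limits (degrees/s): [127.2, 127.2, 147.25, 180, 180, 180].

### API

Orientations are given as [roll, pitch, yaw] about the fixed x, y, z axes, in that order (R = Rz(yaw) Ry(pitch) Rx(roll)).
In Python, from workcell import bot, camera, recognise gives the robot as it stands. The module is installed in compiled form; this text tells all that it offers.
- The arm moves only by the tool apply_moves, never from a script. Its argument "targets" is one flat list of numbers, 7 for each row, row after row: the shift along the world's x, y, z in units of 30 mm (1.0 is 30 mm), then the turn, a rotation vector about the world's x, y, z in units of 6 degrees (1.0 is 6 degrees), then the opening, from 0 (shut) to 1 (fully open). A call has 1 to 5 rows; each row is the pose to reach, as a shift and turn from the pose commanded when the call began; what a row does not reach only later rows make up. A row lasts 1/10 s, in which the tool goes at most 50 mm and 8.59 degrees, less where a joint would pass 70% of its speed; a pose out of reach is approached as far as the arm can. A call with a gripper value outside its range is refused whole. The fingers move at their own pace and stop on an object; "newtons" is the grip in N (left out, the last holds). Time passes only in rows, so rows that repeat a pose let the fingers close. It gives the time, the measured TCP pose, the force and the opening at its end, in the units of the state.
- bot.get_obs(): the state, without advancing time (a new reading comes with each control period).
- camera(name): name is "side" or "top"; returns a dict with "img" (420x560x3 uint8, red, green, blue), "intrinsics" (3x3 intrinsics, pixels), "origin" and "rotation" of the camera in the world. Camera axes: x right, y up, looking along -z (the intrinsics and any distortion apply to the point x, -y, -z); pixel columns grow to the right and rows downward; lengths in m; the calibration is good to about 2 mm. A picture is of the moment at which its call begins. There is no depth.
- bot.job_done(): hands the job in, once; it reports no verdict.
Trained networks look in the newest picture that a camera, given by its name, has taken for a name from the list of things; names that differ only in an ending like _2 or _b are one class to them, and where a whole thing is asked for, a point or a joint stands for the part that bears it (a point fixed in the world has none). Each returns a list of dicts, best first, with "conf" (0 to 1); they miss things now and then, are a little off and sometimes report something else, mostly with a low value. They report only what shows in the picture. A call takes as long as a camera call. They do not tell look-alikes from the thing itself.
- recognise(query, camera): "box" ([left, top, right, bottom] in pixels, round what is visible of it).
The state is a dict: "time": time; "q": joint angles; "qd": joint speeds; "joint_efforts": joint torques, N m; "ee_pos": TCP position; "tcp_rot": TCP orientation; "wrist_force": force on the tool from outside, world axes, zero at the start; "torque": the same for the moment, N m; "opening": finger opening in m.
Only numpy, scipy, OpenCV 4.12 (cv2) and the standard library are available. Lean on these libraries where they do the work, as an engineer would, in place of code of your own. Each camera call takes 0.05 s, during which the arm holds its last target.

## Working session

There is one attempt and no reset: what is moved stays moved. The work goes in short steps, Python scripts to look and compute and a tool call to move; the robot and the scene stay as the last step left them, time stands still between calls to the robot, and variables do not carry over. Pictures are saved under pics/ and viewed, and the job is handed in when it is done.

Besides the shell and the picture viewer there is one more tool, called after ">>>" as name(argument=value, ...) on one line, values as JSON. apply_moves: Moves the arm, as the interface text tells. Its arguments: {"type":"object","properties":{"targets":{"type":"array"},"newtons":{"type":"number"}},"required":["targets"]}

```bash
mkdir -p pics; cat > h.py <<'E'
import numpy as np, cv2
from workcell import bot, camera, recognise
def snap(n,f=None):
    c=camera(n)
    if f: cv2.imwrite('pics/'+f,c['img'][:,:,::-1])
    return c
def proj(c,p):
    v=np.array(c['rotation']).T@(np.array(p)-c['origin']); v=np.array([v[0],-v[1],-v[2]])
    u=np.array(c['intrinsics'])@v; return u[:2]/u[2]
def ray(c,uv,z):
    d=np.linalg.inv(c['intrinsics'])@np.array([uv[0],uv[1],1.]); d=np.array(c['rotation'])@np.array([d[0],-d[1],-d[2]])
    o=np.array(c['origin']); t=(z-o[2])/d[2]; return o+t*d
E
python3 - <<'E'
from h import *
for n in('top','side'):
    c=snap(n,n+'0.png'); print(n,{k:(np.round(v,4).tolist()) for k,v in c.items() if k!='img'}, c.keys())
    for q in ['dish_rim','focus_mark','lid_center','loupe_grip','lens_center','tube_rack','black_rack','plate_stack','tube_cap','marker','tweezers']:
        for r in recognise(q,n): print(q,np.round(r['box'],0).tolist(),round(r['conf'],2))
o=bot.get_obs(); print(o)
E
```

```text
top {'intrinsics': [[540.0727, 0.0, 282.5195], [0.0, 540.0727, 203.523], [0.0, 0.0, 1.0]], 'origin': [0.3808, 0.0182, 1.481], 'rotation': [3.088, -0.0444, -89.4358]} dict_keys(['img', 'intrinsics', 'origin', 'rotation'])
dish_rim [259.0, 114.0, 301.0, 192.0] 0.64
dish_rim [141.0, 250.0, 192.0, 332.0] 0.6
focus_mark [153.0, 262.0, 156.0, 279.0] 0.39
lid_center [186.0, 171.0, 207.0, 195.0] 0.92
lid_center [182.0, 216.0, 208.0, 239.0] 0.84
lid_center [138.0, 135.0, 170.0, 169.0] 0.76
loupe_grip [374.0, 155.0, 402.0, 229.0] 0.86
lens_center [374.0, 155.0, 402.0, 230.0] 0.76
tube_rack [169.0, 81.0, 223.0, 123.0] 0.83
tube_rack [288.0, 229.0, 331.0, 243.0] 0.3
tube_rack [382.0, 84.0, 405.0, 112.0] 0.19
black_rack [439.0, 162.0, 478.0, 178.0] 0.56
plate_stack [378.0, 82.0, 408.0, 113.0] 0.61
marker [289.0, 227.0, 334.0, 243.0] 0.69
tweezers [112.0, 210.0, 153.0, 219.0] 0.66
tweezers [379.0, 159.0, 401.0, 230.0] 0.21
side {'intrinsics': [[419.4289, 0.0, 284.089], [0.0, 419.4289, 216.2651], [0.0, 0.0, 1.0]], 'origin': [0.2582, -0.834, 0.7435], 'rotation': [53.8445, 0.2054, -13.5145]} dict_key
[... 658 characters left out ...]
1.0] 0.65
tweezers [285.0, 295.0, 372.0, 334.0] 0.32
{'time': 1.2, 'q': array([ 6.91548052e+01,  4.97785479e+00,  1.00787821e+01,  9.50997886e+01,
       -5.83003945e-04,  9.00014987e+01]), 'qd': array([ 0.11099487,  0.02946765,  0.11171241,  0.01868145, -0.06489393,
        0.0041835 ]), 'joint_efforts': array([-6.43878648e-04, -5.20104790e+01,  4.64862764e+01,  1.95093991e-03,
       -1.50126543e-04,  6.91520995e-06]), 'ee_pos': array([0.19571583, 0.51399569, 0.23129927]), 'tcp_rot': array([1.79998861e+02, 5.82974162e-04, 1.59153306e+02]), 'wrist_force': array([-0.24420009,  0.40893782,  0.07572443]), 'torque': array([-0.02586222, -0.0205515 ,  0.02611202]), 'opening': 0.08513692795607916}
```

```bash
python3 - <<'E'
import re
s=open('h.py').read()
s=s.replace("    c=camera(n)\n","    c=camera(n); c['rotation']=Rn.from_euler('xyz',c['rotation'],degrees=True).as_matrix()\n").replace("import numpy as np, cv2","import numpy as np, cv2\nfrom scipy.spatial.transform import Rotation as Rn")
open('h.py','w').write(s)
import cv2
for n in('top','side'):
    a=cv2.imread(f'pics/{n}0.png'); cv2.imwrite(f'pics/{n}0b.png',cv2.resize(a,(800,600),interpolation=cv2.INTER_CUBIC))
t=cv2.imread('pics/top0.png')[100:350,100:420]; cv2.imwrite('pics/top0c.png',cv2.resize(t,None,fx=2.4,fy=2.4,interpolation=cv2.INTER_CUBIC))
t=cv2.imread('pics/side0.png')[130:350,150:440]; cv2.imwrite('pics/side0c.png',cv2.resize(t,None,fx=2.7,fy=2.7,interpolation=cv2.INTER_CUBIC))
E
```

```text
(no output)
```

View pics/top0c.png

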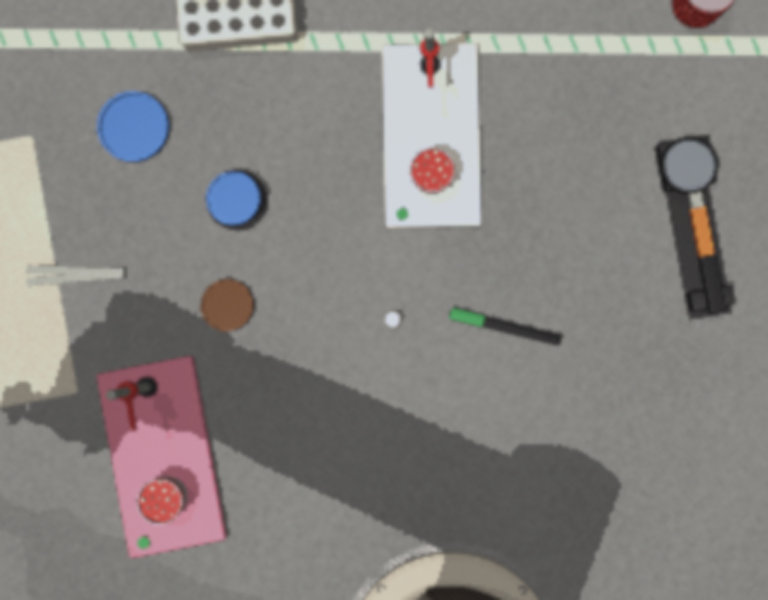

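View pics/side0c.png

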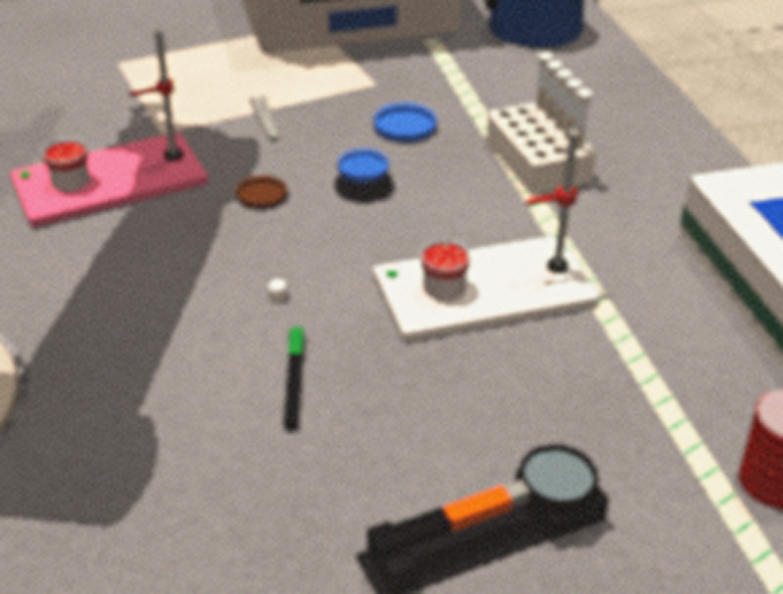

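View pics/top0b.png

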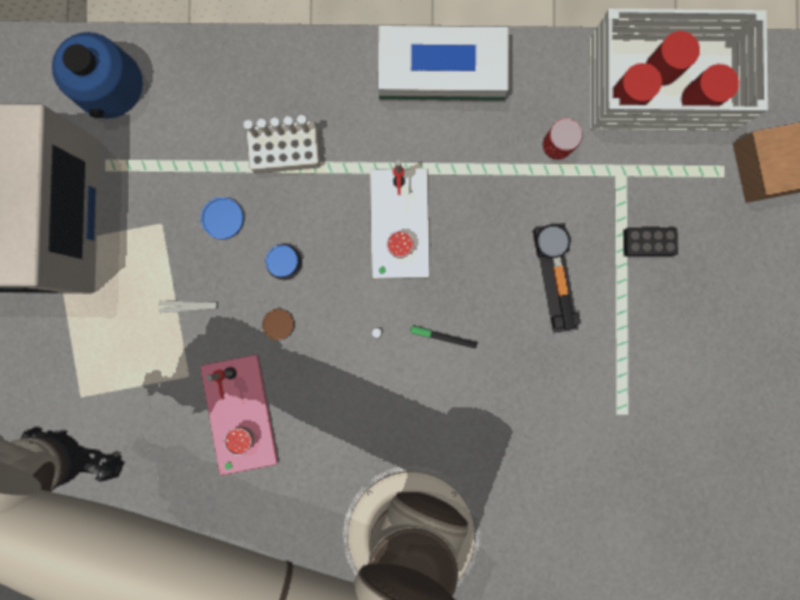

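View pics/side0b.png

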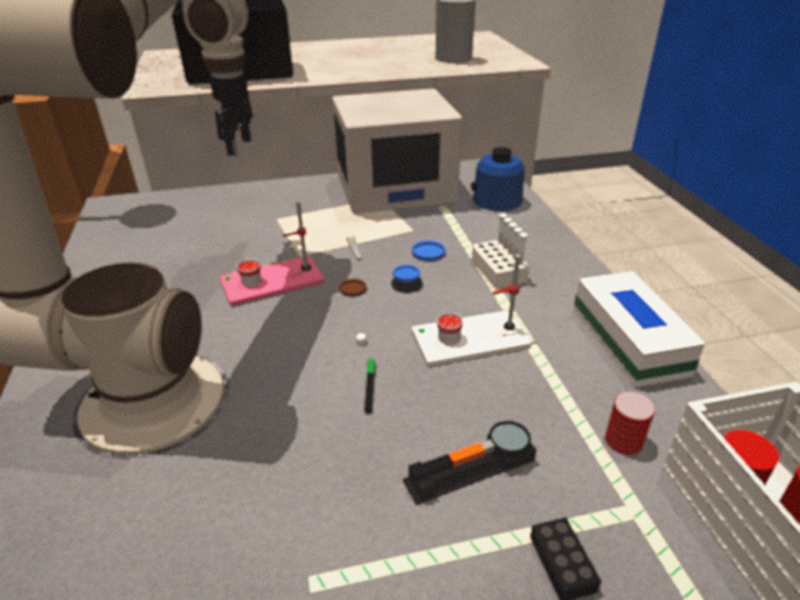

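```bash
cat > m.py <<'E'
from h import *
def comps(m,amin=15):
    n,l,s,c=cv2.connectedComponentsWithStats(m.astype(np.uint8)); return [(s[i],c[i],l==i) for i in range(1,n) if s[i][4]>=amin]
def masks(img):
    h=cv2.cvtColor(img,cv2.COLOR_RGB2HSV).astype(int);H,S,V=h[...,0],h[...,1],h[...,2]
    return dict(blue=(H>100)&(H<120)&(S>110)&(V>60),red=((H<8)|(H>172))&(S>120)&(V>60),orange=(H>8)&(H<20)&(S>150)&(V>150),white=(S<30)&(V>190),glass=(H>85)&(H<120)&(S>15)&(S<90)&(V>80))
def tri(c1,u1,c2,u2):
    A=[];b=[]
    for c,u in((c1,u1),(c2,u2)):
        p=ray(c,u,0.);o=np.array(c['origin']);d=(p-o)/np.linalg.norm(p-o);M=np.eye(3)-np.outer(d,d);A.append(M);b.append(M@o)
    x=np.linalg.lstsq(np.vstack(A),np.hstack(b),rcond=None)[0]
    return x,[np.linalg.norm(M@x-bb)for M,bb in zip(A,b)]
E
python3 - <<'E'
from m import *
for n in('top','side'):
    c=snap(n); M=masks(c['img'])
    for k in M:
        for s,ce,_ in comps(M[k],12):
            if k in('white','glass') and s[4]<200: continue
            w=lambda z:np.round(ray(c,ce,z)[:2],4).tolist()
            print(n,k,s.tolist(),np.round(ce,1).tolist(), w({'blue':.029,'red':.057,'orange':.039,'white':.015,'glass':.039}[k]))
E
```

```text
top blue [37, 23, 49, 56, 1604] [63.2, 50.4] [0.8724, 0.6213]
top blue [288, 32, 45, 17, 749] [310.2, 40.0] [0.9082, -0.0535]
top blue [62, 132, 1, 12, 12] [62.0, 137.5] [0.6324, 0.617]
top blue [141, 139, 29, 28, 655] [155.1, 152.2] [0.5947, 0.364]
top blue [186, 172, 23, 22, 394] [197.1, 182.3] [0.5141, 0.2487]
top red [430, 22, 59, 51, 1496] [460.4, 48.0] [0.8803, -0.4553]
top red [478, 45, 39, 28, 780] [498.4, 60.3] [0.8477, -0.5568]
top red [381, 93, 19, 18, 137] [387.1, 104.2] [0.7258, -0.2586]
top red [276, 118, 7, 17, 56] [278.8, 124.3] [0.6688, 0.0298]
top red [272, 163, 17, 16, 184] [279.6, 170.8] [0.5445, 0.0263]
top red [149, 259, 9, 20, 76] [153.6, 266.6] [0.2885, 0.3543]
top red [159, 301, 16, 16, 180] [166.1, 308.9] [0.1789, 0.3191]
top orange [388, 187, 9, 19, 108] [392.3, 196.2] [0.4812, -0.2759]
top white [426, 6, 111, 71, 1832] [471.2, 43.5] [0.9078, -0.4993]
top white [265, 18, 90, 45, 3012] [309.8, 40.4] [0.9122, -0.0531]
top white [0, 75, 28, 124, 2347] [13.1, 132.4] [0.6475, 0.7571]
top white [166, 91, 56, 29, 699] [194.5, 105.1] [0.728, 0.2622]
top white [252,
[... 928 characters left out ...]
68] [355.9, 202.3] [0.6939, 0.0971]
side red [307, 220, 16, 13, 154] [314.4, 226.1] [0.5439, 0.0172]
side red [424, 284, 32, 35, 683] [438.1, 302.8] [0.7244, -0.3072]
side red [507, 300, 39, 38, 797] [527.7, 315.2] [0.8882, -0.3826]
side red [547, 325, 13, 42, 286] [555.0, 346.8] [0.8855, -0.4627]
side orange [10, 67, 23, 5, 88] [19.7, 68.8] [-0.6153, 1.7956]
side orange [77, 102, 10, 5, 37] [81.3, 103.6] [-0.2078, 1.1622]
side orange [314, 310, 25, 14, 168] [326.2, 316.4] [0.4838, -0.2715]
side white [406, 190, 87, 58, 1929] [448.4, 218.9] [0.9504, 0.0093]
side white [288, 217, 84, 36, 1366] [329.1, 235.0] [0.5894, 0.0208]
side white [481, 268, 79, 104, 819] [526.3, 311.3] [0.9314, -0.3445]
```

```bash
python3 - <<'E'
from m import *
for n in('top','side'):
    ims=[];
    for i in range(5): c=snap(n); ims.append(c['img'].astype(float))
    a=np.mean(ims,0).astype(np.uint8); cv2.imwrite(f'pics/{n}_avg.png',a[:,:,::-1]); b=a[:,:,::-1]
    R={'top':[(250,105,325,200),(365,150,415,235),(175,160,220,205)],'side':[(280,175,380,260),(280,290,380,340),(265,175,305,205)]}[n]
    for i,(l,t,r,bt) in enumerate(R): cv2.imwrite(f'pics/{n}_z{i}.png',cv2.resize(b[t:bt,l:r],None,fx=6,fy=6,interpolation=cv2.INTER_CUBIC))
    M=masks(a)
    for k in('blue','red','orange','glass'):
        for s,ce,m in comps(M[k],20):
            print(n,k,s.tolist(),np.round(ce,2).tolist())
print(bot.get_obs()['time'])
def pad(f,w,h):
    im=cv2.imread(f); o=np.zeros((h,w,3),np.uint8); o[:im.shape[0],:im.shape[1]]=im; return o
cv2.imwrite('pics/zt.png',np.hstack([pad('pics/top_z0.png',450,590),pad('pics/top_z1.png',300,590)]))
cv2.imwrite('pics/zs.png',pad('pics/side_z0.png',600,510))
cv2.imwrite('pics/zs1.png',pad('pics/side_z1.png',600,300))
cv2.imwrite('pics/zl.png',np.hstack([pad('pics/top_z2.png',280,280),pad('pics/side_z2.png',280,280)]))
E
```

```text
top blue [37, 23, 49, 55, 1591] [63.12, 50.19]
top blue [288, 31, 45, 18, 756] [310.04, 39.95]
top blue [141, 139, 29, 28, 655] [155.09, 152.27]
top blue [186, 172, 23, 22, 393] [197.16, 182.31]
top red [430, 22, 59, 51, 1496] [460.41, 47.96]
top red [478, 45, 39, 28, 780] [498.38, 60.3]
top red [381, 93, 19, 18, 138] [387.18, 104.16]
top red [276, 118, 7, 17, 57] [278.81, 124.39]
top red [272, 163, 17, 16, 185] [279.64, 170.74]
top red [149, 259, 9, 20, 78] [153.72, 266.68]
top red [159, 301, 16, 16, 180] [166.14, 308.94]
top orange [388, 187, 9, 19, 107] [392.37, 196.21]
top glass [36, 22, 44, 51, 90] [49.77, 38.87]
top glass [287, 30, 47, 21, 180] [310.94, 39.95]
top glass [139, 137, 30, 31, 71] [148.86, 150.94]
top glass [377, 158, 21, 22, 351] [386.88, 168.43]
top glass [185, 171, 11, 23, 33] [188.3, 179.91]
side blue [443, 0, 117, 187, 15970] [510.59, 77.8]
side blue [333, 108, 33, 39, 1038] [349.18, 127.67]
side blue [273, 134, 23, 6, 98] [283.6, 136.51]
side blue [289, 168, 22, 14, 245] [299.53, 174.77]
side blue [276, 185, 18, 13, 176] [284.23, 191.21]
side blue [429, 203, 37, 27, 421] [446.86, 216.12]
side red [208, 160, 6, 5, 22] [210.55, 162.05]
side red [155, 181, 71, 32, 611] [200.95, 195.45]
side red [166, 183, 22, 21, 232] [175.56, 192.21]
side red [346, 199, 18, 7, 66] [356.09, 202.32]
side red [307, 220, 16, 13, 152] [314.29, 225.94]
side red [424, 284, 32, 35, 681] [438.1, 302.86]
side red [507, 300, 39, 38, 793] [527.68, 315.21]
side red [547, 325, 13, 42, 286] [555.04, 346.88]
side orange [10, 67, 23, 5, 89] [19.83, 68.79]
side orange [77, 102, 10, 5, 39] [81.28, 103.64]
side orange [314, 310, 25, 13, 167] [326.3, 316.35]
side glass [434, 202, 33, 26, 51] [450.98, 211.49]
side glass [427, 204, 23, 26, 30] [436.73, 214.87]
1.8
```

View pics/zt.png

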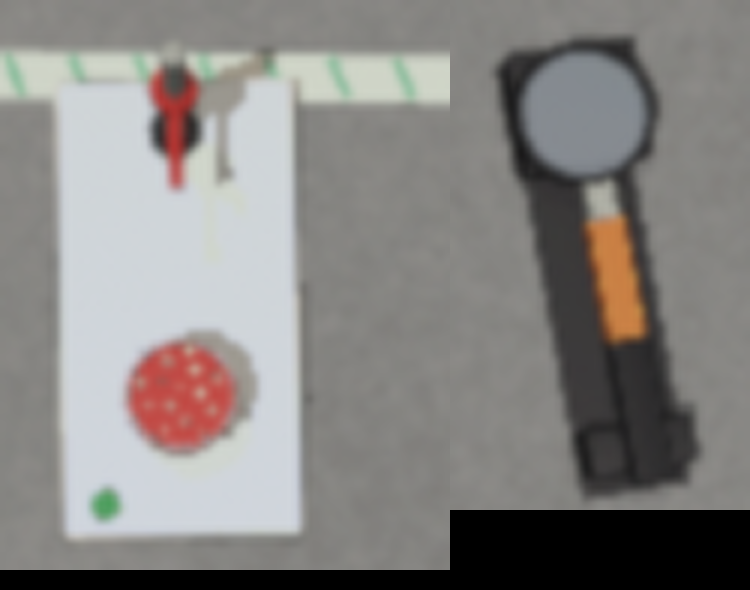

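View pics/zs.png

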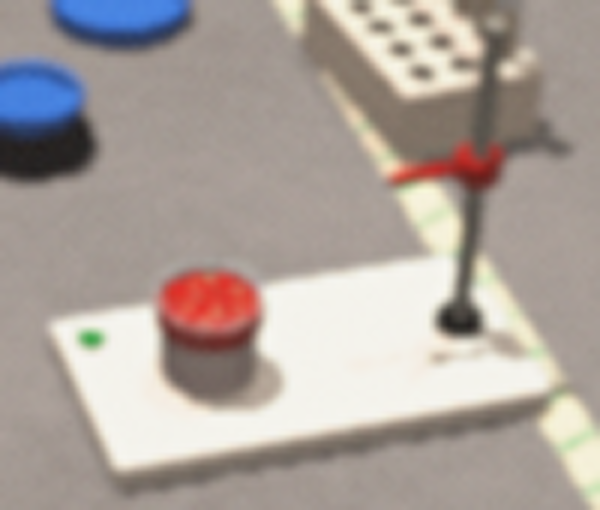

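View pics/zs1.png

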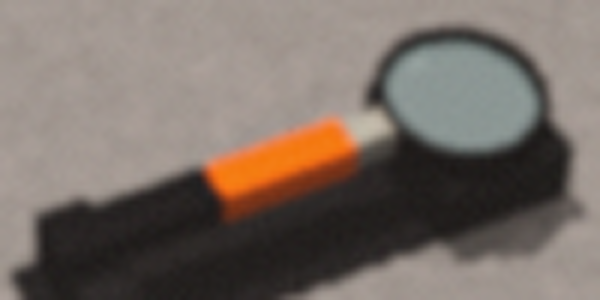

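View pics/zl.png

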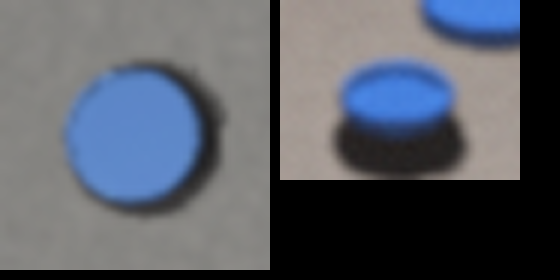

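```bash
python3 - <<'E'
from m import *
t=snap('top');s=snap('side');r=lambda c,u,z:np.round(ray(c,u,z)[:2],4).tolist()
print('dish',r(t,(279.8,170.7),.057),r(s,(314.6,224.8),.059),r(s,(314.29,225.94),.055))
print('lid',r(t,(197.16,182.31),.029),r(s,(284.23,191.21),.03))
# loupe
a=cv2.imread('pics/top_avg.png')[:,:,::-1];M=masks(a)
for k in('orange','glass'):
    for q,ce,m in comps(M[k],80):
        if 370<ce[0]<400: print(k,cv2.minAreaRect(np.argwhere(m)[:,::-1].astype(np.float32)), r(t,ce,.043))
print('side or',r(s,(326.3,316.35),.043))
# collar: side center at z?, with horizontal distance
print('collar top at heights',[(z,r(t,(279.0,119.8),z)) for z in(.09,.11,.13)])
# side collar & pointer tip
for nm,u in(('collar',((480+.5)/6-.5+280,(167+.5)/6-.5+175)),('tip',((393+.5)/6-.5+280,(178+.5)/6-.5+175))):
    print(nm,u,[(z,r(s,u,z)) for z in(.09,.1,.11,.12,.13)])
for tp in ((279.,119.8),(279.,120.5)): print(tri(t,tp,s,(359.6,202.4)))
print('tip',tri(t,((177.5)/6-.5+250,(187)/6-.5+105),s,(345.2,204.3)))
# post base
print('postbase',r(t,((175.5)/6-.5+250,132/6-.5+105),.02),'top',r(t,((175.5)/6-.5+250,55/6-.5+105),.18))
print('base corners',[r(t,(x/6-.5+250,y/6-.5+105),.015) for x,y in((57,84),(298,82),(301,530),(66,537))])
E
```

```text
dish [0.5447, 0.0259] [0.5453, 0.02] [0.5447, 0.0203]
lid [0.5142, 0.2487] [0.5155, 0.2455]
orange ((392.3559875488281, 196.20799255371094), (18.60408592224121, 5.634891986846924), 79.69515228271484) [0.4808, -0.2751]
glass ((387.0, 168.5), (21.0, 20.0), 90.0) [0.5552, -0.2605]
side or [0.4826, -0.2746]
collar top at heights [(0.09, [0.6739, 0.0291]), (0.11, [0.6696, 0.029]), (0.13, [0.6654, 0.0288])]
collar (359.5833333333333, 202.41666666666666) [(0.09, [0.6826, 0.0494]), (0.1, [0.6761, 0.0359]), (0.11, [0.6696, 0.0224]), (0.12, [0.6631, 0.0089]), (0.13, [0.6566, -0.0047])]
tip (345.0833333333333, 204.25) [(0.09, [0.6406, 0.0505]), (0.1, [0.6348, 0.037]), (0.11, [0.6289, 0.0235]), (0.12, [0.6231, 0.0099]), (0.13, [0.6172, -0.0036])]
(array([0.67159269, 0.02871525, 0.1053946 ]), [np.float64(0.0010109846500486889), np.float64(0.0010109846500479921)])
(array([0.6705467 , 0.02843713, 0.10563022]), [np.float64(0.0018559790204603955), np.float64(0.001855979020460626)])
tip (array([0.63022907, 0.02810555, 0.10639322]), [np.float64(0.0009724908119089091), np.float64(0.0009724908119089603)])
postbase [0.6701, 0.0302] top [0.67, 0.0292]
base corners [[0.6927, 0.0846], [0.6947, -0.0255], [0.4895, -0.0286], [0.4853, 0.078]]
```

>>> apply_moves(targets=[10.62, -8.86, -2.5, 0, 0, 3.47, 1, 10.62, -8.86, -2.5, 0, 0, 3.47, 1, 10.62, -8.86, -2.5, 0, 0, 3.47, 1, 10.62, -8.86, -2.5, 0, 0, 3.47, 1, 10.62, -8.86, -2.5, 0, 0, 3.47, 1])

```text
time: 2.4
ee_pos: [0.38, 0.3601, 0.1881]
tcp_rot: [180.0, 0.0, -180.0]
wrist_force: [-0.1, 1.1, 0.5]
opening: 0.0854
```

```bash
python3 - <<'E'
from m import *
s=snap('side')
for z in(.015,.025,.1,.105,.11,.115,.18): print(z,np.round(proj(s,(.6702,.029,z)),1))
print('dish rim proj',proj(s,(.5447,.0259,.059)),'lid',proj(s,(.5142,.2487,.029)))
print([np.round(proj(s,p),1).tolist() for p in((.6927,.0846,.015),(.6947,-.0255,.015),(.4895,-.0286,.015),(.4853,.078,.015))])
E
```

```text
0.015 [355.5 228.9]
0.025 [355.8 226.1]
0.1 [358.5 204.1]
0.105 [358.7 202.6]
0.11 [358.9 201. ]
0.115 [359.1 199.5]
0.18 [361.6 178.7]
dish rim proj [313.7482119  223.53902692] lid [283.60996214 191.00226716]
[[355.7, 216.5], [371.2, 239.5], [299.0, 252.0], [287.7, 228.1]]
```

>>> apply_moves(targets=[4.47, -3.73, -1.6, 0, 0, 0, 1, 4.47, -3.73, -1.6, 0, 0, 0, 1, 4.47, -3.73, -1.6, 0, 0, 0, 1, 4.47, -3.73, -1.6, 0, 0, 0, 1, 4.47, -3.73, -1.6, 0, 0, 0, 1])

```text
time: 2.95
ee_pos: [0.5147, 0.2468, 0.1383]
tcp_rot: [-179.9, -0.1, 179.7]
wrist_force: [-0.9, -1.3, -0.9]
opening: 0.0858
```

```bash
python3 - <<'E'
from m import *
o=bot.get_obs();print(o['time'],o['ee_pos'],o['tcp_rot'])
s=snap('side','s1.png');t=snap('top','t1.png')
a=cv2.imread('pics/s1.png')[90:250,200:400];b=cv2.imread('pics/t1.png')[110:260,120:320]
cv2.imwrite('pics/j1.png',np.vstack([cv2.resize(a,None,fx=3.7,fy=3.7)[:300],cv2.resize(b,(740,555))[:290]]) if 0 else cv2.resize(a,None,fx=3.7,fy=3.7))
cv2.imwrite('pics/j1t.png',cv2.resize(b,None,fx=3.7,fy=3.7))
print('tip proj side',proj(s,o['ee_pos']),'top',proj(t,o['ee_pos']))
E
```

```text
2.95 [0.5146801  0.24675697 0.13830546] [-1.79908928e+02 -9.98262451e-02  1.79749189e+02]
tip proj side [283.76175262 160.50362218] top [191.04780705 178.04631169]
```

View pics/j1.png

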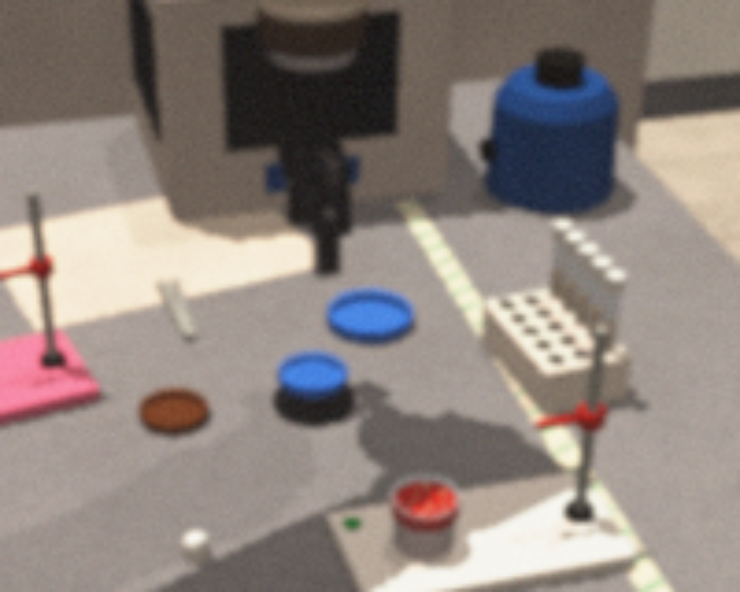

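View pics/j1t.png

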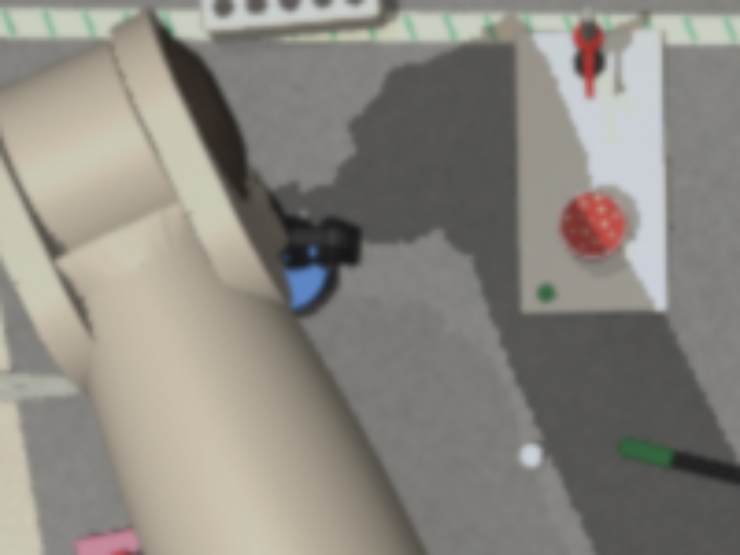

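>>> apply_moves(targets=[0, 0, -3.0, 0, 0, 0, 1, 0, 0, -3.0, 0, 0, 0, 1, 0, 0, -3.0, 0, 0, 0, 1, 0, 0, -3.0, 0, 0, 0, 1, 0, 0, -3.0, 0, 0, 0, 1])

```text
time: 3.55
ee_pos: [0.5139, 0.2507, 0.0533]
tcp_rot: [179.9, 0.2, -180.0]
wrist_force: [-0.4, 0.6, -0.7]
opening: 0.0855
```

```bash
python3 - <<'E'
from m import *
o=bot.get_obs();print(o['time'],o['ee_pos'],o['tcp_rot'])
s=snap('side','s2.png')
a=cv2.imread('pics/s2.png')[150:220,230:340]
cv2.imwrite('pics/j2.png',cv2.resize(a,None,fx=7,fy=7,interpolation=cv2.INTER_CUBIC))
print('near tip proj',proj(s,o['ee_pos']+[0,-.05,.013]),proj(s,o['ee_pos']+[0,.045,.013]), proj(s,(.5142,.2487,.029)))
E
```

```text
3.55 [0.5139159  0.25071768 0.05328384] [ 179.90108942    0.19698793 -179.97553327]
near tip proj [287.18305143 188.94870065] [280.03380101 173.37146507] [283.60996214 191.00226716]
```

View pics/j2.png

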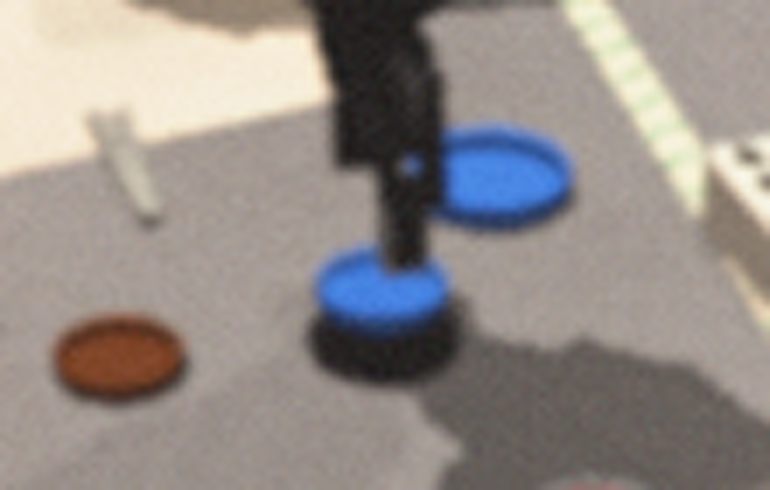

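>>> apply_moves(targets=[0, 0, -0.8, 0, 0, 0, 1, 0, 0, -1.4, 0, 0, 0, 1, 0, 0, -1.4, 0, 0, 0, 1, 0, 0, -1.4, 0, 0, 0, 1, 0, 0, -1.4, 0, 0, 0, 1])

```text
time: 4.1
ee_pos: [0.5139, 0.2501, 0.0103]
tcp_rot: [179.9, 0.1, 180.0]
wrist_force: [-0.0, 0.8, -1.0]
opening: 0.0853
```

```bash
python3 - <<'E'
from m import *
s=snap('side','s3.png')
o=bot.get_obs();print(o['time'],o['ee_pos'],o['tcp_rot'])
a=cv2.imread('pics/s3.png')[150:220,230:340]
cv2.imwrite('pics/j3.png',cv2.resize(a,None,fx=7,fy=7,interpolation=cv2.INTER_CUBIC))
E
```

```text
4.15 [0.51385673 0.25002997 0.01006639] [1.79936611e+02 1.30908967e-01 1.79974426e+02]
```

View pics/j3.png

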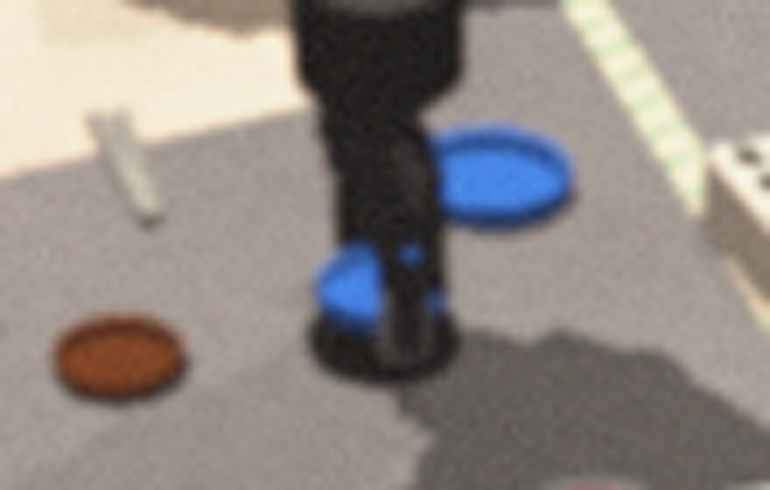

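>>> apply_moves(targets=[0, 0, 0, 0, 0, 0, 0.6, 0, 0, 0, 0, 0, 0, 0.5, 0, 0, 0, 0, 0, 0, 0.5, 0, 0, 0, 0, 0, 0, 0.5, 0, 0, 0, 0, 0, 0, 0.5], newtons=20)

```text
time: 4.65
ee_pos: [0.5133, 0.2498, 0.0091]
tcp_rot: [180.0, 0.1, 180.0]
wrist_force: [-1.1, -0.2, 5.3]
opening: 0.0596
```

```bash
python3 - <<'E'
from m import *
o=bot.get_obs();print(o['time'],o['ee_pos'],o['tcp_rot'],o['wrist_force'],o['opening'])
s=snap('side','s4.png')
a=cv2.imread('pics/s4.png')[150:220,230:340]
cv2.imwrite('pics/j4.png',cv2.resize(a,None,fx=7,fy=7,interpolation=cv2.INTER_CUBIC))
E
```

```text
4.65 [0.51329879 0.24975698 0.00913895] [1.79963997e+02 5.89041167e-02 1.79975770e+02] [-1.05072597 -0.19063342  5.31008196] 0.05964872319101757
```

View pics/j4.png

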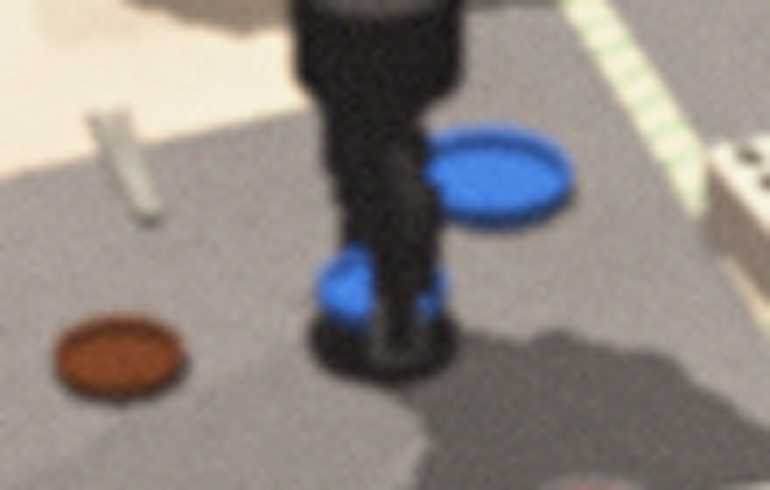

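>>> apply_moves(targets=[0, 0, 0.5, 0, 0, 0, 0.5, 0, 0, 1.5, 0, 0, 0, 0.5, 0, 0, 3.0, 0, 0, 0, 0.5, 0, 0, 4.0, 0, 0, 0, 0.5, 0, 0, 4.0, 0, 0, 0, 0.5])

```text
time: 5.2
ee_pos: [0.5148, 0.2505, 0.1343]
tcp_rot: [179.8, 0.4, 180.0]
wrist_force: [0.3, 0.5, -0.3]
opening: 0.0595
```

```bash
python3 - <<'E'
from m import *
o=bot.get_obs();print(o['time'],o['ee_pos'],o['tcp_rot'],o['wrist_force'],o['opening'])
s=snap('side','s5.png')
a=cv2.imread('pics/s5.png')[120:220,230:340]
cv2.imwrite('pics/j5.png',cv2.resize(a,None,fx=6,fy=6,interpolation=cv2.INTER_CUBIC))
print(proj(s,o['ee_pos']+[0,0,.02]))
E
```

```text
5.2 [0.51481513 0.25048215 0.13431833] [179.79984306   0.41036158 179.97442569] [ 0.34654552  0.47103011 -0.25010484] 0.05952621443856194
[283.49219412 155.14208675]
```

View pics/j5.png

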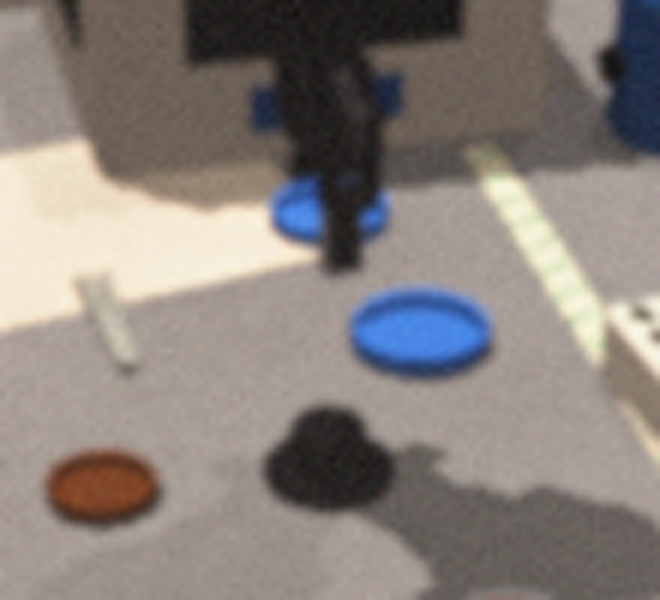

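>>> apply_moves(targets=[1.0, -7.47, 0, 0, 0, 0, 0.5, 1.0, -7.47, 0, 0, 0, 0, 0.5, 1.0, -7.47, 0, 0, 0, 0, 0.5, 1.0, -7.47, 0, 0, 0, 0, 0.5, 1.0, -7.47, 0, 0, 0, 0, 0.5])

```text
time: 5.75
ee_pos: [0.5424, 0.0222, 0.1274]
tcp_rot: [-180.0, -0.1, 179.8]
wrist_force: [0.6, 0.7, 0.5]
opening: 0.0596
```

>>> apply_moves(targets=[0, 0, -0.5, 0, 0, 0, 0.5, 0, 0, -1.0, 0, 0, 0, 0.5, 0, 0, -1.0, 0, 0, 0, 0.5])

```text
time: 6.05
ee_pos: [0.5411, 0.0261, 0.0948]
tcp_rot: [-180.0, -0.3, -180.0]
wrist_force: [-1.1, 0.0, 0.1]
opening: 0.0595
```

```bash
python3 - <<'E'
from m import *
o=bot.get_obs();print(o['time'],o['ee_pos'],o['tcp_rot'],o['wrist_force'],o['opening'])
s=snap('side','s6.png');t=snap('top','t6.png')
a=cv2.imread('pics/s6.png')[170:270,270:380]
cv2.imwrite('pics/j6.png',cv2.resize(a,None,fx=6,fy=6,interpolation=cv2.INTER_CUBIC))
a=cv2.imread('pics/t6.png')[110:220,230:340]
cv2.imwrite('pics/j6t.png',cv2.resize(a,None,fx=5,fy=5,interpolation=cv2.INTER_CUBIC))
print(proj(s,o['ee_pos']+[0,0,.02]),proj(s,(.5447,.0259,.059)))
E
```

```text
6.05 [0.54113044 0.02612805 0.09482893] [-179.99745042   -0.29012761 -179.98363467] [-1.12826868  0.02571449  0.08718377] 0.05950190782958974
[313.22916436 206.70482277] [313.7482119  223.53902692]
```

View pics/j6.png

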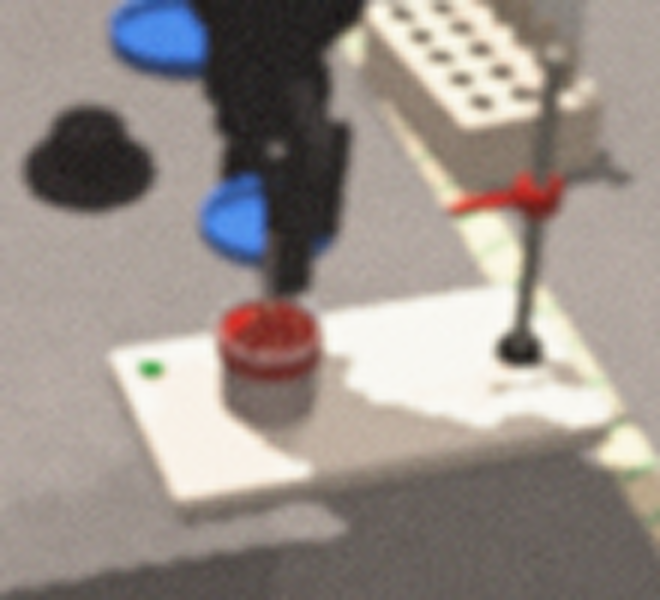

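View pics/j6t.png

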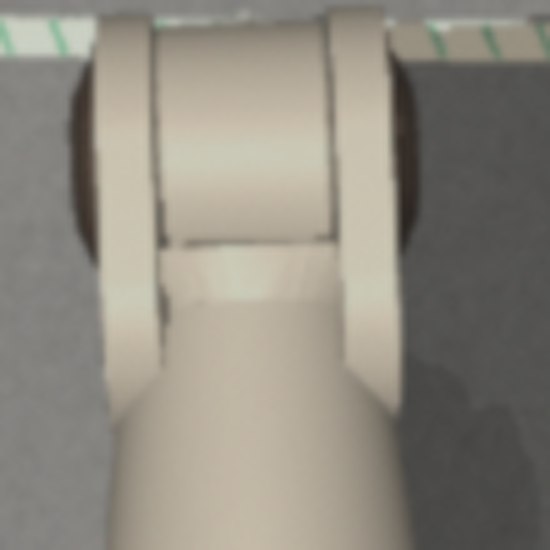

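>>> apply_moves(targets=[0, 0, 0, 0, 0, 0, 0.5, 0, 0, 0, 0, 0, 0, 0.5])

```text
time: 6.35
ee_pos: [0.5432, 0.0261, 0.0988]
tcp_rot: [180.0, 0.0, -180.0]
wrist_force: [-0.1, -0.7, -0.4]
opening: 0.0596
```

```bash
python3 - <<'E'
from m import *
P=[]
for i in range(4):
    s=snap('side'); P.append(bot.get_obs()['ee_pos'])
print(np.round(P,4).tolist(),bot.get_obs()['time'])
def draw(im,off,f,cen,r,col):
    th=np.linspace(0,2*np.pi,120)
    for z in [cen[2]]:
        p=np.array([(proj(s,(cen[0]+r*np.cos(a),cen[1]+r*np.sin(a),z))-off+.5)*f-.5 for a in th])
        cv2.polylines(im,[np.round(p*16).astype(int)],True,col,1,cv2.LINE_AA,4)
a=cv2.imread('pics/side_avg.png')[210:255,285:345]
im=cv2.resize(a,None,fx=12,fy=12,interpolation=cv2.INTER_CUBIC);im2=im.copy()
for z,r in((.059,.025),(.045,.025),(.015,.023)): draw(im2,np.array([285,210]),12,(.5447,.0259,z),r,(255,0,0)); draw(im2,np.array([285,210]),12,(.5447,.0229,z),r,(0,255,0))
cv2.imwrite('pics/j7.png',im2)
E
```

```text
[[0.5432, 0.026, 0.0988], [0.5432, 0.0259, 0.0987], [0.5431, 0.0258, 0.0986], [0.5431, 0.0256, 0.0986]] 6.55
```

View pics/j7.png

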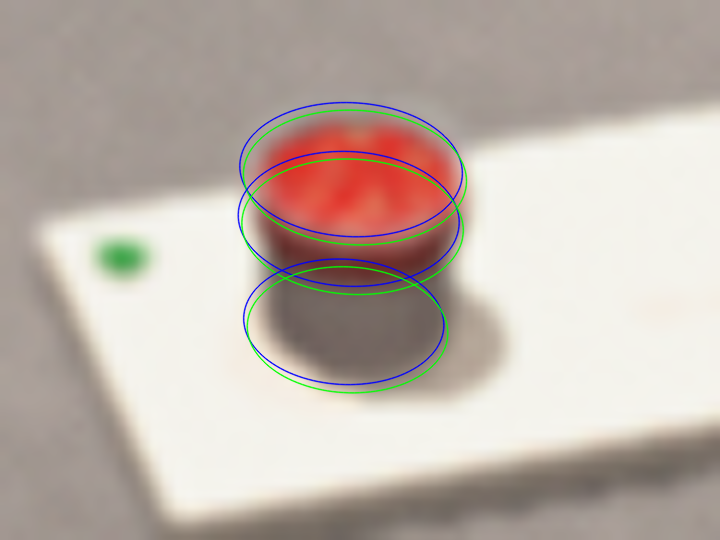

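>>> apply_moves(targets=[0.02, 0, -0.8, 0, 0, 0, 0.5, 0.02, 0, -1.5, 0, 0, 0, 0.5, 0.02, 0, -1.65, 0, 0, 0, 0.5, 0.02, 0, -1.65, 0, 0, 0, 0.5, 0.02, 0, -1.65, 0, 0, 0, 0.5])

```text
time: 7.05
ee_pos: [0.544, 0.0255, 0.0499]
tcp_rot: [180.0, 0.1, 180.0]
wrist_force: [-0.3, 0.2, 0.7]
opening: 0.0593
```

```bash
python3 - <<'E'
from m import *
s=snap('side','s8.png');o=bot.get_obs();print(o['time'],o['ee_pos'],o['tcp_rot'],o['wrist_force'],o['opening'])
a=cv2.imread('pics/s8.png')[200:260,275:355]
cv2.imwrite('pics/j8.png',cv2.resize(a,None,fx=9,fy=9,interpolation=cv2.INTER_CUBIC))
E
```

```text
7.1 [0.54422181 0.02547801 0.05004163] [1.79997761e+02 1.00571510e-01 1.79975778e+02] [ 0.0888305  -0.11912723  0.05669218] 0.05959372934026674
```

View pics/j8.png

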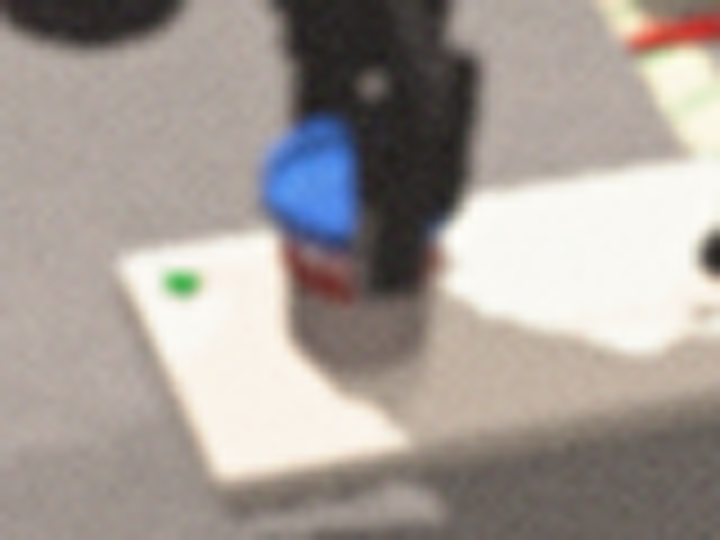

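```bash
python3 - <<'E'
from m import *
s=snap('side')
def ext(c,r,zs):
    th=np.linspace(0,2*np.pi,180);u=np.array([proj(s,(c[0]+r*np.cos(a),c[1]+r*np.sin(a),z)) for z in zs for a in th]);return np.round([u[:,0].min(),u[:,0].max(),u[:,1].min(),u[:,1].max()],2)
print('lid start pred',ext((.5142,.2487),.03,(.024,.034)))
print('lid now pred',ext((.5451,.0255),.03,(.065,.075)))
print('col pred',ext((.5447,.0259),.023,(.015,.03)))
def bm(f):
    h=cv2.cvtColor(cv2.imread(f),cv2.COLOR_BGR2HSV).astype(float); return h
for f,row in(('pics/side_avg.png',None),('pics/s8.png',None)):
    im=cv2.imread(f).astype(float); sat=im[:,:,0]-im[:,:,2]
    if 'avg' in f:
        for r in(189,190,191): print(r,np.round(sat[r,270:300]).astype(int).tolist())
    else:
        for r in(219,220,221,222): print(r,np.round(sat[r,298:328]).astype(int).tolist())
        g=im.mean(2)
        for r in(236,237,238): print(r,g[r,300:330].astype(int).tolist())
E
```

```text
lid start pred [274.05 293.16 184.61 197.61]
lid now pred [302.87 325.4  212.32 228.67]
col pred [304.81 321.76 226.85 241.55]
189 [-17, -16, -16, -12, 8, 52, 98, 124, 136, 144, 147, 149, 152, 153, 152, 151, 152, 150, 148, 140, 133, 126, 108, 70, 22, -8, -16, -16, -16, -16]
190 [-15, -17, -18, -13, 6, 58, 114, 139, 149, 152, 153, 149, 151, 152, 152, 153, 152, 153, 151, 150, 148, 143, 127, 81, 26, -8, -17, -16, -18, -17]
191 [-17, -17, -17, -16, 4, 62, 123, 148, 153, 152, 152, 151, 151, 152, 152, 152, 152, 152, 153, 151, 153, 152, 133, 82, 21, -12, -17, -15, -15, -16]
219 [-16, -18, -19, -18, -19, 11, 62, 118, 144, 150, 145, 148, 142, 143, 142, 120, 64, 6, -9, -8, -6, -4, -8, -7, -5, -8, 0, -4, -8, -16]
220 [-17, -15, -19, -18, -14, 11, 75, 133, 150, 149, 139, 143, 141, 142, 144, 118, 66, 8, -7, -5, -5, -7, 0, -5, -4, -8, -7, -9, -12, -11]
221 [-19, -20, -18, -22, -15, 8, 71, 136, 149, 140, 141, 139, 145, 147, 145, 126, 70, 16, -8, -4, -7, -8, -2, -8, -3, -5, -2, -8, -14, -17]
222 [-17, -18, -17, -20, -15, 4, 52, 110, 137, 143, 145, 147, 149, 150, 148, 128, 75, 12, -6, -9, -2, -7, -3, -6, -7, 1, -2, -9, -13, -17]
236 [242, 241, 240, 241, 241, 237, 209, 144, 106, 103, 108, 111, 109, 112, 110, 112, 111, 112, 112, 109, 106, 107, 139, 164, 176, 178, 180, 172, 178, 178]
237 [241, 241, 242, 241, 242, 240, 223, 160, 116, 101, 108, 113, 112, 110, 115, 114, 110, 114, 109, 103, 105, 115, 142, 172, 179, 176, 179, 175, 176, 174]
238 [241, 241, 241, 240, 242, 242, 233, 195, 145, 115, 107, 108, 113, 112, 108, 112, 115, 108, 112, 105, 110, 123, 150, 167, 177, 180, 176, 177, 179, 174]
```

>>> apply_moves(targets=[0.02, 0, -0.1, 0, 0, 0, 0.5, 0.02, 0, -0.2, 0, 0, 0, 0.5, 0.02, 0, -0.28, 0, 0, 0, 0.5, 0.02, 0, -0.28, 0, 0, 0, 0.5])

```text
time: 7.55
ee_pos: [0.5438, 0.0254, 0.0398]
tcp_rot: [-180.0, -0.0, 180.0]
wrist_force: [0.1, -0.1, 0.1]
opening: 0.0591
```

>>> apply_moves(targets=[0, 0, -0.05, 0, 0, 0, 0.5, 0, 0, -0.1, 0, 0, 0, 0.5, 0, 0, -0.14, 0, 0, 0, 0.5, 0, 0, -0.14, 0, 0, 0, 0.5])

```text
time: 7.95
ee_pos: [0.5442, 0.0255, 0.0364]
tcp_rot: [180.0, 0.0, 180.0]
wrist_force: [-1.4, 1.1, 1.2]
opening: 0.0598
```

```bash
python3 - <<'E'
from m import *
s=snap('side','s9.png');o=bot.get_obs();print(o['time'],o['ee_pos'],o['tcp_rot'],o['wrist_force'],o['opening'])
a=cv2.imread('pics/s9.png')[200:260,275:355]
cv2.imwrite('pics/j9.png',cv2.resize(a,None,fx=9,fy=9,interpolation=cv2.INTER_CUBIC))
E
```

```text
8.0 [0.5441688 0.0254725 0.0363786] [1.79997075e+02 1.45382172e-02 1.79974820e+02] [-1.28967225 -0.68969442  3.38384106] 0.05955559663832038
```

View pics/j9.png

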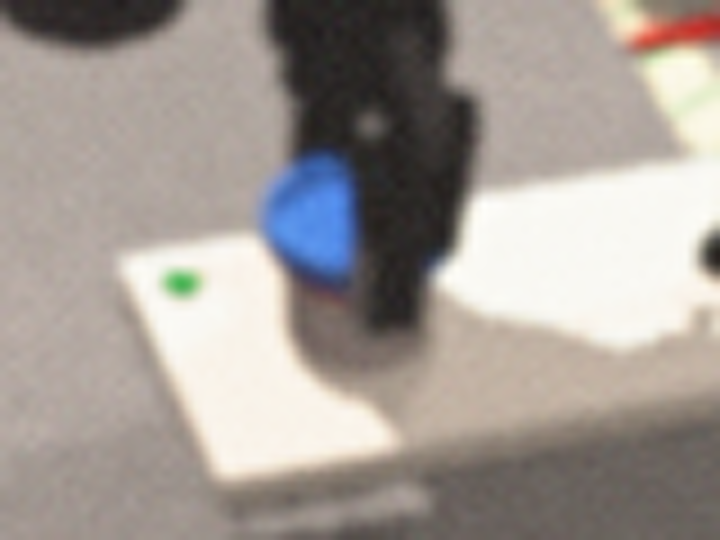

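>>> apply_moves(targets=[0, 0, 0, 0, 0, 0, 0.72, 0, 0, 0, 0, 0, 0, 0.8, 0, 0, 0, 0, 0, 0, 0.95, 0, 0, 0, 0, 0, 0, 1, 0, 0, 0, 0, 0, 0, 1])

```text
time: 8.5
ee_pos: [0.5441, 0.0255, 0.0361]
tcp_rot: [-180.0, -0.0, 180.0]
wrist_force: [-0.2, -0.6, 0.1]
opening: 0.0851
```

```bash
python3 - <<'E'
from m import *
s=snap('side','s10.png');o=bot.get_obs();print(o['time'],o['ee_pos'],o['wrist_force'],o['opening'])
a=cv2.imread('pics/s10.png')[200:260,275:355]
cv2.imwrite('pics/j10.png',cv2.resize(a,None,fx=9,fy=9,interpolation=cv2.INTER_CUBIC))
E
```

```text
8.55 [0.54413866 0.02545777 0.03611519] [-0.08539167  0.14082381  0.05592825] 0.0854895005189953
```

View pics/j10.png

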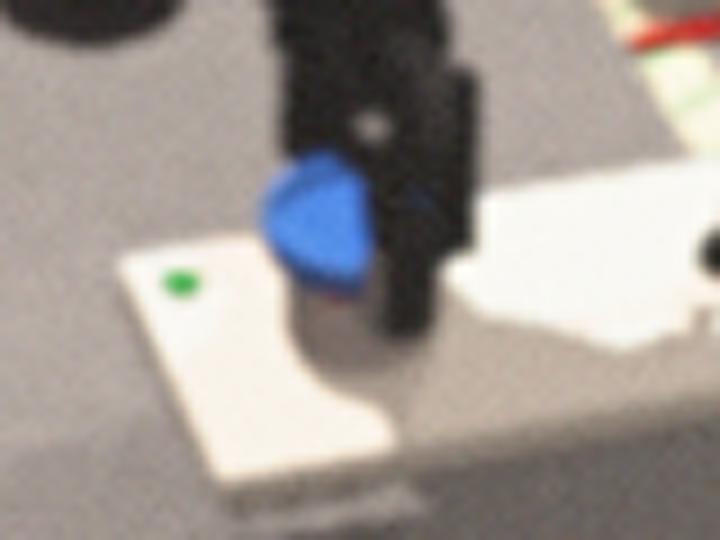

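>>> apply_moves(targets=[0, 0, 0.6, 0, 0, 0, 1, 0, 0, 2, 0, 0, 0, 1, 0, 0, 4, 0, 0, 0, 1, 0, 0, 5, 0, 0, 0, 1, 0, 0, 5, 0, 0, 0, 1])

```text
time: 9.05
ee_pos: [0.5462, 0.0256, 0.1925]
tcp_rot: [180.0, 0.5, 180.0]
wrist_force: [0.3, 0.2, -0.6]
opening: 0.0851
```

```bash
python3 - <<'E'
from m import *
s=snap('side','s11.png');o=bot.get_obs();print(o['time'],o['ee_pos'],np.round(o['q'],1),o['tcp_rot'])
a=cv2.imread('pics/s11.png')[200:260,275:355]
cv2.imwrite('pics/j11.png',cv2.resize(a,None,fx=9,fy=9,interpolation=cv2.INTER_CUBIC))
E
```

```text
9.1 [0.54543755 0.02549816 0.18928255] [ 2.7  3.4  3.8 90.  -0.   2.7] [179.98746062   0.30290075 179.97296074]
```

View pics/j11.png

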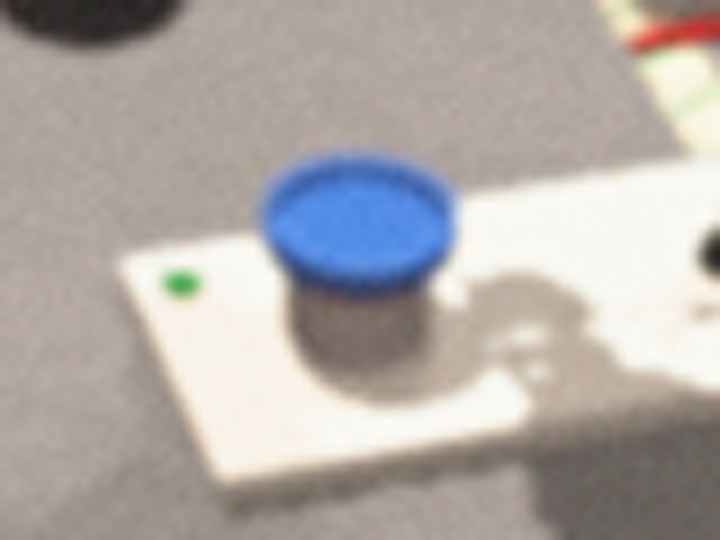

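>>> apply_moves(targets=[-2.11, -10.02, -1.5, 0, 0, 1.82, 1, -2.11, -10.02, -1.5, 0, 0, 1.82, 1, -2.11, -10.02, -1.5, 0, 0, 1.82, 0.5, -2.11, -10.02, -1.5, 0, 0, 1.82, 0.5, -2.11, -10.02, -1.5, 0, 0, 1.82, 0.5])

```text
time: 9.6
ee_pos: [0.4928, -0.2142, 0.1489]
tcp_rot: [179.9, -0.1, -169.1]
wrist_force: [1.4, 0.1, -0.7]
opening: 0.0446
```

```bash
python3 - <<'E'
from m import *
t=snap('top','t12.png');o=bot.get_obs();print(o['time'],o['ee_pos'],np.round(o['q'],1),o['tcp_rot'])
r=lambda u,z:ray(t,u,z)[:2]
for q,ce,m in comps(masks(t['img'])['blue'],100): print(q.tolist(),ce,r(ce,.056))
a=cv2.imread('pics/t12.png')[150:260,250:420]
cv2.imwrite('pics/j12.png',cv2.resize(a,None,fx=4.5,fy=4.5,interpolation=cv2.INTER_CUBIC))
E
```

```text
9.65 [ 0.49085119 -0.21993058  0.14730045] [-24.1   2.6  -1.7  85.8  -0.2 -34.7] [-179.96758163   -0.22149958 -169.32690627]
[37, 23, 49, 54, 1486] [62.57873486 48.79878869] [0.86756886 0.61198478]
[288, 31, 45, 18, 749] [310.18424566  39.98264352] [ 0.89837807 -0.05214655]
[141, 139, 29, 28, 656] [155.0777439  152.25609756] [0.59068648 0.35757172]
[270, 160, 21, 21, 340] [280.16470588 170.29705882] [0.54585382 0.02494445]
```

View pics/j12.png

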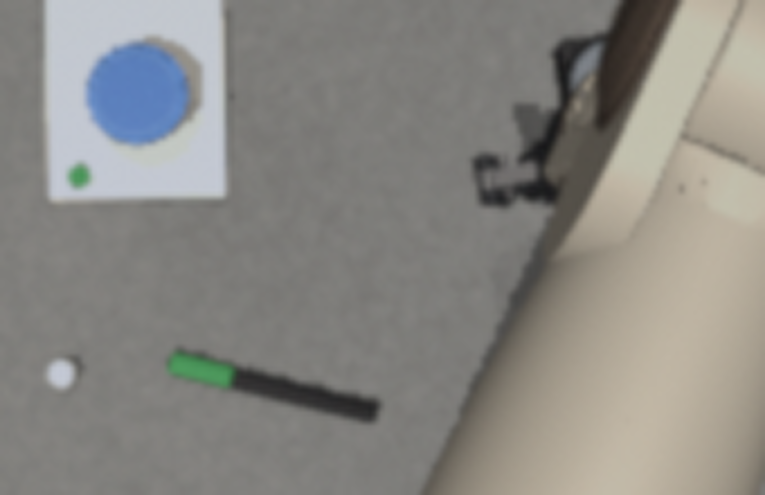

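>>> apply_moves(targets=[-0.41, -1.94, -1.5, 0, 0, 0, 0.5, -0.41, -1.94, -1.5, 0, 0, 0, 0.5, -0.41, -1.94, -1.5, 0, 0, 0, 0.5, -0.41, -1.94, -1.5, 0, 0, 0, 0.5, -0.41, -1.94, -1.5, 0, 0, 0, 0.5])

```text
time: 10.15
ee_pos: [0.4821, -0.2701, 0.1059]
tcp_rot: [-180.0, 0.0, -169.1]
wrist_force: [0.3, -0.9, -0.0]
opening: 0.0427
```

```bash
python3 - <<'E'
from m import *
s=snap('side','s13.png');o=bot.get_obs();print(o['time'],o['ee_pos'],o['tcp_rot'],o['opening'])
a=cv2.imread('pics/s13.png')[250:350,270:390]
cv2.imwrite('pics/j13.png',cv2.resize(a,None,fx=6,fy=6,interpolation=cv2.INTER_CUBIC))
print(proj(s,o['ee_pos']))
E
```

```text
10.2 [ 0.48234574 -0.27002516  0.1061946 ] [-1.79972387e+02  4.88473426e-02 -1.69033472e+02] 0.04285429214914448
[327.18947305 294.15367536]
```

View pics/j13.png

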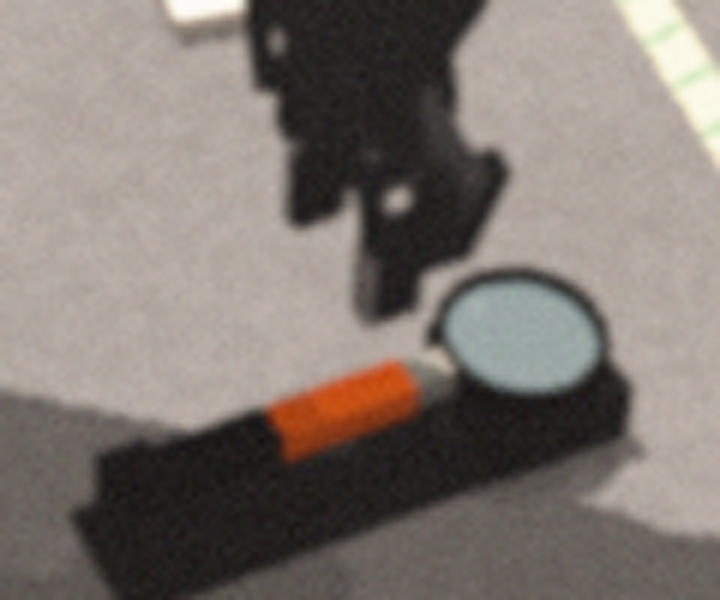

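>>> apply_moves(targets=[-0.04, -0.16, -1.5, 0, 0, 0, 0.5, -0.04, -0.16, -1.7, 0, 0, 0, 0.5, -0.04, -0.16, -1.7, 0, 0, 0, 0.5, -0.04, -0.16, -1.7, 0, 0, 0, 0.5])

```text
time: 10.6
ee_pos: [0.4812, -0.2754, 0.0561]
tcp_rot: [-179.9, 0.1, -169.1]
wrist_force: [0.4, 0.5, 0.3]
opening: 0.0428
```

```bash
python3 - <<'E'
from m import *
s=snap('side','s14.png');s=snap('side');o=bot.get_obs();print(o['time'],o['ee_pos'],o['tcp_rot'],o['opening'])
a=cv2.imread('pics/s14.png')[270:345,275:385]
cv2.imwrite('pics/j14.png',cv2.resize(a,None,fx=7,fy=7,interpolation=cv2.INTER_CUBIC))
print(proj(s,o['ee_pos']))
E
```

```text
10.7 [ 0.48144895 -0.27581554  0.05638773] [-1.79910842e+02  1.05235375e-01 -1.69084801e+02] 0.04271763446144209
[326.30129453 312.66214987]
```

View pics/j14.png

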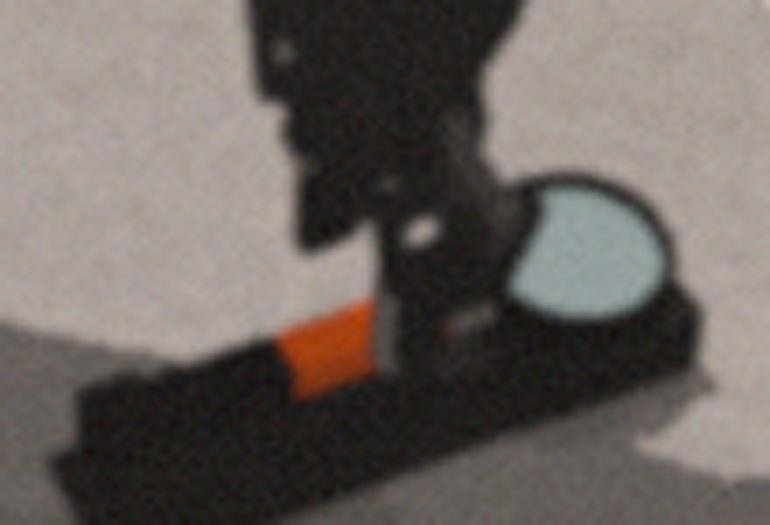

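>>> apply_moves(targets=[0, 0, -0.6, 0, 0, 0, 0.5, 0, 0, -1.1, 0, 0, 0, 0.5, 0, 0, -1.1, 0, 0, 0, 0.5, 0, 0, -1.1, 0, 0, 0, 0.5])

```text
time: 11.1
ee_pos: [0.4805, -0.2755, 0.0217]
tcp_rot: [180.0, -0.0, -169.1]
wrist_force: [0.4, -0.5, 0.3]
opening: 0.0428
```

>>> apply_moves(targets=[0, 0, 0, 0, 0, 0, 0.1, 0, 0, 0, 0, 0, 0, 0.1, 0, 0, 0, 0, 0, 0, 0.1, 0, 0, 0, 0, 0, 0, 0.1, 0, 0, 0, 0, 0, 0, 0.1], newtons=40)

```text
time: 11.6
ee_pos: [0.481, -0.2759, 0.0224]
tcp_rot: [-179.9, 0.1, -169.1]
wrist_force: [-0.8, 0.7, 6.6]
opening: 0.0152
```

```bash
python3 - <<'E'
from m import *
s=snap('side','s15.png');o=bot.get_obs();print(o['time'],o['ee_pos'],o['tcp_rot'],o['opening'],o['wrist_force'])
a=cv2.imread('pics/s15.png')[270:345,275:385]
cv2.imwrite('pics/j15.png',cv2.resize(a,None,fx=7,fy=7,interpolation=cv2.INTER_CUBIC))
E
```

```text
11.65 [ 0.48099713 -0.27591997  0.02244165] [-1.79943627e+02  6.63348958e-02 -1.69105713e+02] 0.015021251544054698 [6.74086360e-03 2.41673769e-03 4.96695370e+00]
```

View pics/j15.png

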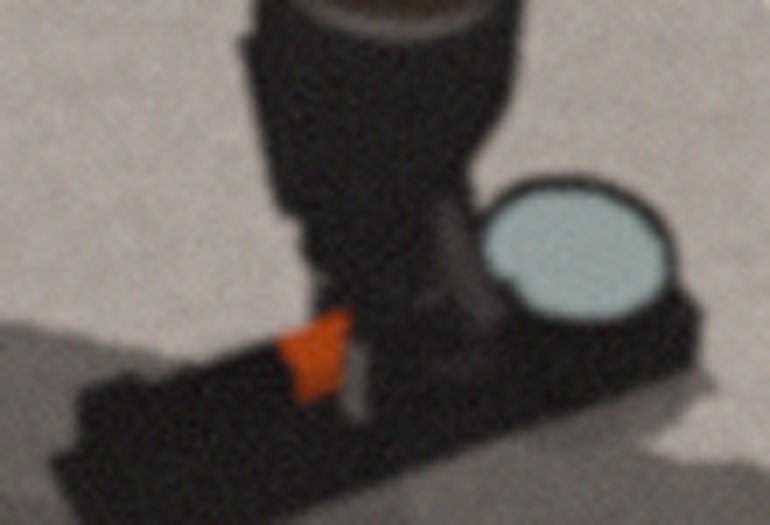

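>>> apply_moves(targets=[0, 0, 0.4, 0, 0, 0, 0.1, 0, 0, 1.2, 0, 0, 0, 0.1, 0, 0, 2.4, 0, 0, 0, 0.1, 0, 0, 3.6, 0, 0, 0, 0.1, 0, 0, 4.0, 0, 0, 0, 0.1])

```text
time: 12.15
ee_pos: [0.4816, -0.2763, 0.1461]
tcp_rot: [-179.8, 0.2, -169.1]
wrist_force: [0.6, 0.8, -0.6]
opening: 0.015
```

>>> apply_moves(targets=[0, 0, 0, 0, 0, 0, 0.1, 0, 0, 0, 0, 0, 0, 0.1])

```text
time: 12.35
ee_pos: [0.4802, -0.2755, 0.1405]
tcp_rot: [180.0, -0.0, -169.1]
wrist_force: [0.1, -0.1, -2.0]
opening: 0.0152
```

```bash
python3 - <<'E'
from m import *
s=snap('side','s16.png');t=snap('top','t16.png');o=bot.get_obs();print(o['time'],o['ee_pos'],o['tcp_rot'],o['opening'],o['wrist_force'],o['torque'])
a=cv2.imread('pics/s16.png')[220:345,265:405]
cv2.imwrite('pics/j16.png',cv2.resize(a,None,fx=5,fy=5,interpolation=cv2.INTER_CUBIC))
a=cv2.imread('pics/t16.png')[110:240,340:460]
cv2.imwrite('pics/j16t.png',cv2.resize(a,None,fx=4,fy=4,interpolation=cv2.INTER_CUBIC))
E
```

```text
12.45 [ 0.4798632  -0.2752356   0.13967158] [ 1.79898525e+02 -1.17188767e-01 -1.69103604e+02] 0.015287052434610765 [ 0.20119852 -0.32316468 -0.26098616] [ 0.02577365  0.01519977 -0.06385644]
```

View pics/j16.png

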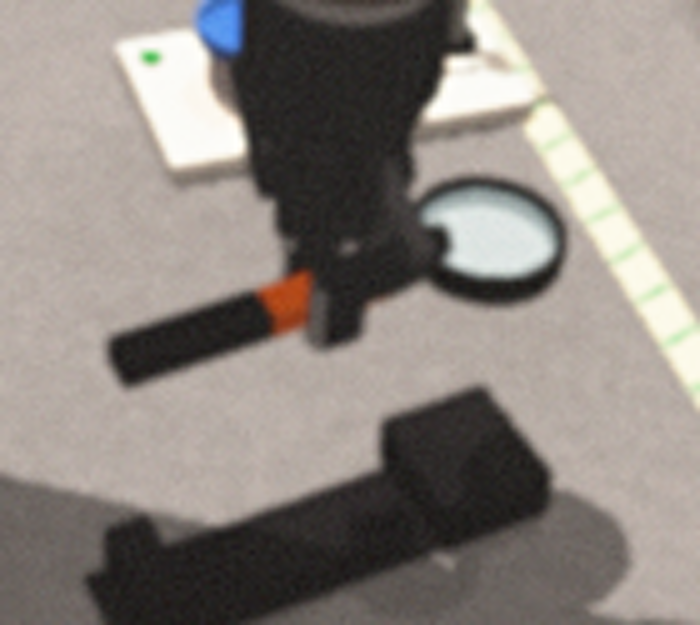

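View pics/j16t.png

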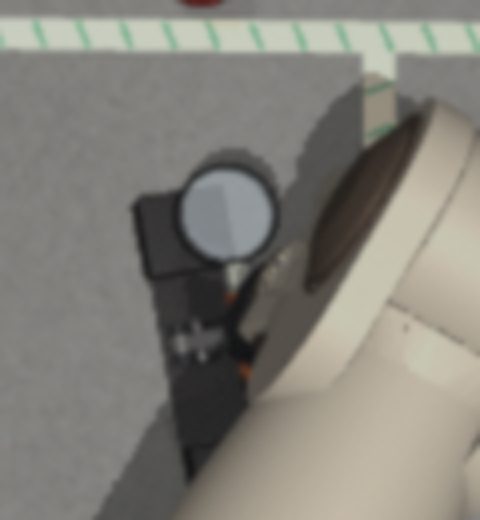

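>>> apply_moves(targets=[0, 0.7, 0, 0, 0, 0, 0.1, -0.05, 2.0, 0, 0, 0, 0, 0.1, -0.1, 3.5, 0, 0, 0, 0, 0.1, -0.15, 5.0, 0, 0, 0, 0, 0.1, -0.2, 6.5, 0, 0, 0, 0, 0.1])

```text
time: 12.95
ee_pos: [0.4735, -0.079, 0.14]
tcp_rot: [180.0, -0.1, -169.1]
wrist_force: [0.5, 0.6, -0.2]
opening: 0.0154
```

>>> apply_moves(targets=[-0.05, 1.2, 0, 0, 0, 0, 0.1, -0.1, 2.2, 0, 0, 0, 0, 0.1, -0.12, 2.8, 0, 0, 0, 0, 0.1, -0.12, 3.04, 0, 0, 0, 0, 0.1, -0.12, 3.04, 0, 0, 0, 0, 0.1])

```text
time: 13.45
ee_pos: [0.4705, 0.011, 0.1406]
tcp_rot: [180.0, -0.1, -169.0]
wrist_force: [-0.4, -0.7, -0.7]
opening: 0.015
```

>>> apply_moves(targets=[0, 0, -0.2, 0, 0, 0, 0.1, 0, 0, -0.5, 0, 0, 0, 0.1, 0, 0, -0.5, 0, 0, 0, 0.1])

```text
time: 13.75
ee_pos: [0.4702, 0.0098, 0.1246]
tcp_rot: [180.0, -0.1, -169.2]
wrist_force: [0.4, -0.4, -0.6]
opening: 0.0153
```

```bash
python3 - <<'E'
from m import *
s=snap('side','s17.png');t=snap('top','t17.png');o=bot.get_obs();print(o['time'],o['ee_pos'],o['tcp_rot'],o['opening'],o['wrist_force'])
a=cv2.imread('pics/s17.png')[165:265,260:380]
cv2.imwrite('pics/j17.png',cv2.resize(a,None,fx=6,fy=6,interpolation=cv2.INTER_CUBIC))
a=cv2.imread('pics/t17.png')[110:220,230:340]
cv2.imwrite('pics/j17t.png',cv2.resize(a,None,fx=5,fy=5,interpolation=cv2.INTER_CUBIC))
L=o['ee_pos']+[.0742,.0150,.0166];print(L,proj(s,L),proj(t,L))
E
```

```text
13.85 [0.47066674 0.00997253 0.12595774] [ 1.79996906e+02 -5.43551232e-02 -1.69160142e+02] 0.015422871551811282 [-0.17709315  0.61855786 -1.25023147]
[0.54486674 0.02497253 0.14255774] [315.14831556 197.93932081] [280.02507035 166.68474039]
```

View pics/j17.png

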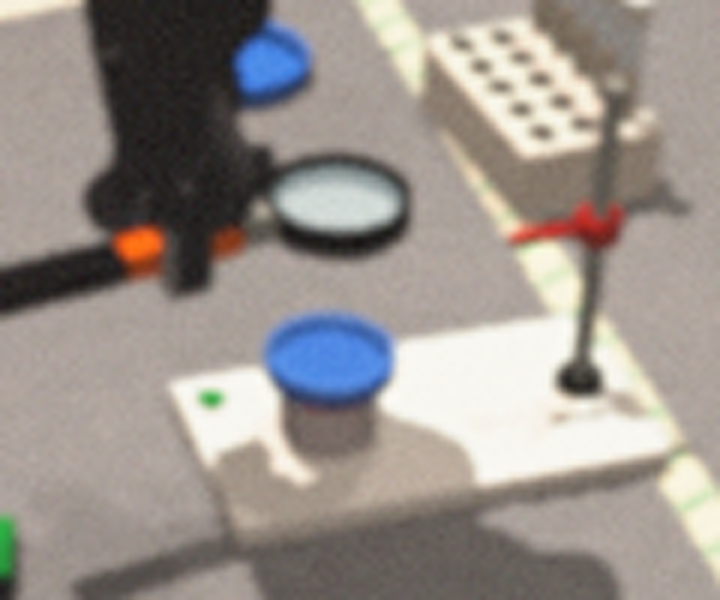

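View pics/j17t.png

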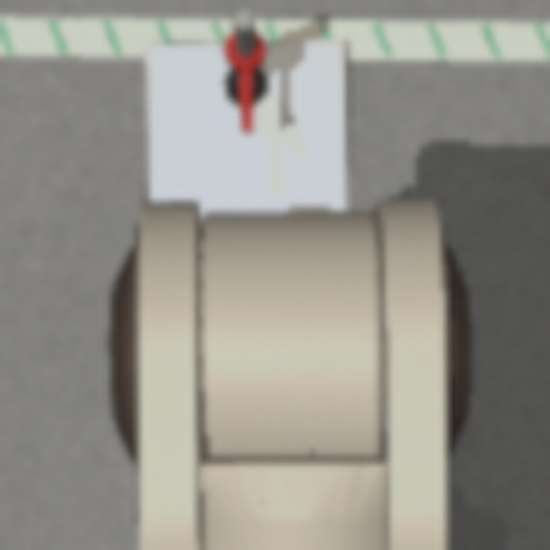

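>>> apply_moves(targets=[0, 0.03, -0.3, 0, 0, 0, 0.1, 0, 0.03, -0.7, 0, 0, 0, 0.1, 0, 0.03, -1.0, 0, 0, 0, 0.1, 0, 0.03, -1.2, 0, 0, 0, 0.1, 0, 0.03, -1.2, 0, 0, 0, 0.1])

```text
time: 14.35
ee_pos: [0.4703, 0.0115, 0.0892]
tcp_rot: [180.0, -0.1, -169.1]
wrist_force: [0.1, -1.0, 0.1]
opening: 0.0152
```

>>> apply_moves(targets=[0, 0, 0, 0, 0, 0, 0.1, 0, 0, 0, 0, 0, 0, 0.1, 0, 0, 0, 0, 0, 0, 0.1])

```text
time: 14.65
ee_pos: [0.4712, 0.0115, 0.0909]
tcp_rot: [-180.0, 0.0, -169.1]
wrist_force: [0.4, 0.4, -1.2]
opening: 0.0153
```

```bash
python3 - <<'E'
from m import *
s=snap('side','s18.png');s=snap('side');o=bot.get_obs();print(o['time'],o['ee_pos'],o['tcp_rot'],o['opening'],o['wrist_force'])
a=cv2.imread('pics/s18.png')[165:265,260:380]
cv2.imwrite('pics/j18.png',cv2.resize(a,None,fx=6,fy=6,interpolation=cv2.INTER_CUBIC))
L=o['ee_pos']+[.0742,.0150,.0166];print(L,proj(s,L))
th=np.linspace(0,2*np.pi,90)
for z in(.007,-.007):
    u=np.array([proj(s,L+[.032*np.cos(a),.032*np.sin(a),z]) for a in th]); print(((np.r_[u.min(0),u.max(0)]-np.tile([260,165],2)+.5)*6-.5).round())
E
```

```text
14.75 [0.47113509 0.01149048 0.09082254] [-1.79994313e+02  3.35443452e-02 -1.69100671e+02] 0.015079148681763355 [-0.53358991  0.07433134 -1.18202324]
[0.54533509 0.02649048 0.10742254] [314.61562624 208.71866431]
[258. 211. 404. 295.]
[257. 237. 402. 321.]
```

View pics/j18.png

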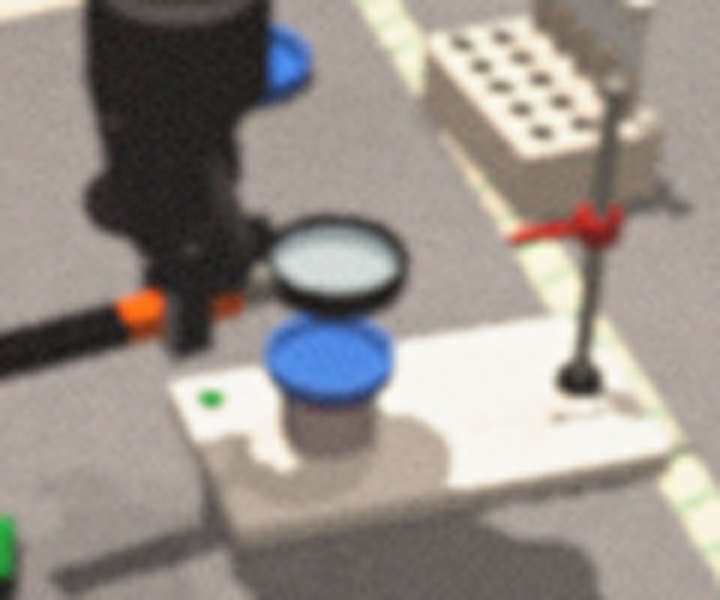

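>>> apply_moves(targets=[0, 0, -0.04, 0, 0, 0, 0.1, 0, 0, -0.04, 0, 0, 0, 0.1, 0, 0, -0.04, 0, 0, 0, 0.1, 0, 0, -0.04, 0, 0, 0, 0.1, 0, 0, -0.04, 0, 0, 0, 0.1])

```text
time: 15.25
ee_pos: [0.471, 0.0114, 0.0893]
tcp_rot: [-180.0, 0.0, -169.1]
wrist_force: [0.0, -0.0, -1.3]
opening: 0.0153
```

```bash
python3 - <<'E'
from m import *
s=snap('side','s19.png');o=bot.get_obs();print(o['time'],o['ee_pos']+[.0742,.0150,.0166],o['tcp_rot'],o['opening'],abs(o['qd']).max())
print(bot.job_done())
E
```

```text
15.3 [0.54513431 0.02645753 0.10590032] [ 1.79999681e+02 -1.23632446e-05 -1.69106241e+02] 0.01486003770322313 0.13406283057073176
the job is handed in; nothing more can be done
None
```

I put the smaller blue lid (the one on the foam puck) on the dish on the white stand and let go of it. I then picked up the loupe by its orange grip and handed the job in at 15.3 s, still holding it over the dish. The hand-in gives no verdict.

**Lid:** After I let go, the top camera put the lid about 1.6 mm from the dish centre. The side view showed it level and fully down. It met about 3 N at the expected seated height.

**Loupe:** From the arm's final pose, the lens centre was at (0.545, 0.026, 0.106) m. I measured the dish at (0.545, 0.026) m and the collar's mid-height at 0.1055 m, good to about 2 mm. The tool was vertical with no visible tilt of the loupe, the grip was closed on the handle (15 mm opening), and the arm was almost still (joint speeds at most 0.13 degrees/s).

**Disagreements and limits:**
- The side camera read about 0.7 pixel to the right, and it put the dish's y position up to 6 mm away from the top camera's value. I used the top camera's value because it matched the stand's edges and the post.
- The arm hid the lens from above at the end, so its final position rests on the arm's pose and the side view.
- I did not measure the collar or the bystanders again after the moves; in the side views the collar looked unmoved.

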